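# Set out a row of old bottles on the display stand in the same order

### The arm

A 6-joint arm with a two-finger parallel gripper is mounted at the origin on the work surface. World frame = base frame: x ahead of the robot, y to its left, z up, the work surface at z = 0. Lengths are in mm, angles in rad, forces in N, time in s.
With the tool pointing down it reaches from about 350 to 875 mm from the base axis. Payload 4.2 kg.
Tool frame: the origin (TCP) lies between the finger pads; the fingertips stand 14 mm ahead of it and the grasp point (between the pads) lies 5 mm behind it; z points along the fingers, y is the line along which they close (so a half turn about z gives the same grasp; the last joint's range is limited). The gripper opens to 85 mm and grips with 20 to 120 N. Pads are 22 mm wide; open, the fingers measure 114 mm over their backs; the gripper's body (76 mm by 85 mm) begins 54 mm behind the grasp point. The pads swing forward as they close: fully open they stand 13 mm farther back than shut.
Start: joints at [1.57, 0.385, 0.008, 0, -1.194, -0.259], TCP at [160.523, 604.013, 245.312] pointing down, gripper open.
Joint ranges: [-3.14, 3.14], [-1.21, 2.06], [-1.07, 1.41], [-3.16, 2.05], [-2.99, -0.16], [-3.1, 3.1]. Speed limits (rad/s): [2.79, 2.79, 3.14, 3.14, 3.14, 3.14].

### API

Orientations are given as a unit quaternion [x, y, z, w].
In Python, from bench import * gives the robot as it stands.
- The arm moves only by the tool carry_out, never from a script. Its argument "motion" is a list of rows, each a list of 7 numbers: the turn, a rotation vector about the tool's x, y, z in rad, then the shift along the tool's x, y, z in mm, then the opening, from -1 (shut) to 1 (fully open), so that 0 is half open. A call has 1 to 5 rows; each row is the pose to reach, as a shift and turn from the pose commanded when the call began, along the tool's axes at that moment; what a row does not reach only later rows make up. A row lasts 1/8 s, in which the tool goes at most 62.5 mm and 10.7 degrees, less where a joint would pass 70% of its speed; a pose out of reach is approached as far as the arm can. A call with a gripper value outside its range is refused whole. The fingers move at their own pace and stop on an object; the grip force is fixed at half the most. Time passes only in rows, so rows that repeat a pose let the fingers close. It gives the time, the measured TCP pose, the force, the opening and the grip force at its end, in the units of the state.
- read_state(): the state, without advancing time (a new reading comes with each control period).
- get_image(name): name is "scene" or "top"; returns a dict with "color" (480x640x3 uint8, blue, green, red), "mtx" (3x3 intrinsics, pixels), "k1" (the pictures are not rectified: a ray, as slopes to the right and down, at radius r is drawn at 1 + k1 r^2 times it, then the intrinsics apply), "position" and "orientation" of the camera in the world. Camera axes: x right, y down, z forward; pixel columns grow to the right and rows downward; lengths in mm; the calibration is good to about 2 mm. A picture is of the moment at which its call begins. There is no depth.
- job_done(): hands the job in; it is judged then, once.
The state is a dict: "clock": time; "joints": joint angles; "joint_vel": joint speeds; "joint_efforts": joint torques, N m; "position": TCP position; "ee_rot": TCP orientation; "contact_force": force on the tool from outside, world axes, zero at the start; "wrist_torque": the same for the moment, N m; "gripper_width": finger opening in mm; "grasp_force": force on a finger pad.
Only numpy, scipy, OpenCV 4.12 (cv2) and the standard library are available. Lean on these libraries where they do the work, as an engineer would, in place of code of your own. Each camera call takes 0.05 s, during which the arm holds its last target. There are 200 camera calls.

### The job

The four washed bottles in the wire carrier are already lined up by age. Lift them over one at a time to the wooden display stand, straight from the one rack into the other, so that they stand in its four places in the same order from left to right as in the carrier. It is old glass: keep the bottles upright, set them down gently, and leave the crock, the mug and the brush alone.

Things in the scene. Friction and masses are not known exactly. Their poses are not given: they have to be found in the camera images.
- carrier: wire bottle carrier, 84 mm deep (x), 332 mm long (y), fixed, nearer or farther than the stand. Origin: underside centre. Four places about 75 mm square along its y axis (within 9 degrees of world y), centres at y = +123, +41, -41, -123 mm, x = 0. Floor 12 mm above the origin; rim and partition wires reach 51 mm; end loops, 168 mm from the centre, reach 91 mm
- stand: light timber display stand, empty, 98 mm deep (x), 354 mm long (y), fixed. Origin: underside centre. Four places 74 mm square along its y axis (within 9 degrees of world y), centres at y = +123, +41, -41, -123 mm, x = 0. Floor 20 mm above the origin; battens and 8 mm partitions reach 45 mm, end boards 52 mm. Its +y end answers to the carrier's: y = +123 goes to y = +123, and so on
- round_bottle: round bottle of aqua glass, the tallest, 54 mm diameter, 140 mm high; body and shoulder up to 100 mm, above that a straight neck of 26 mm diameter, 0.26 kg or so. Origin: centre of its underside; z up along the bottle. Stands upright in one of the four places of the carrier; take it by the round neck, from above.
- square_bottle: square bottle of the same glass, 52 x 52 mm with flat sides across its x and y axes, 122 mm high; body and shoulder up to 80 mm, above that a straight neck of 28 mm diameter, 0.25 kg or so. Origin: centre of its underside; z up along the bottle. Stands upright in one of the four places of the carrier; take it by the round neck, from above.
- flask_bottle: flat flask of the same glass, 32 mm thick along its x axis and 58 mm wide along its y axis, 130 mm high; body and shoulder up to 90 mm, above that a straight neck of 26 mm diameter, 0.20 kg or so. Origin: centre of its underside; z up along the bottle. Stands upright in one of the four places of the carrier; take it by the round neck, from above.
- cone_bottle: cone-shaped bottle of the same glass, the shortest, 60 mm diameter at the base, tapering up to 64 mm height, 104 mm high; above the cone a straight neck of 28 mm diameter, 0.18 kg or so. Origin: centre of its underside; z up along the bottle. Stands upright in one of the four places of the carrier; take it by the round neck, from above.
- crock: squat terracotta crock, 92 mm diameter, 94 mm high, on the bench to the left; a bystander. Origin: centre of its underside
- mug: white enamel mug, 80 mm diameter, 85 mm high, on the bench to the right; a bystander. Origin: centre of its underside
- brush: hand brush lying on the bench to the right; a bystander. Origin: on its underside, its length along its x axis
Not all that is in view belongs to the job. Leave any blue, orange or red look-alike of the flask_bottle alone.

How it is judged:
By the outcome, as a careful person would: the job done as asked, in the order asked, and still so for the second after the job is handed in, with the robot touching nothing.
It also fails if it takes over 106 s, if anything falls off the work surface, if the arm or the gripper's body presses on something with over 40 N, if the wrist force passes 120 N, or if a joint passes its speed limit or range.

## Working session

There is one attempt and no reset: what is moved stays moved. The work goes in short steps, Python scripts to look and compute and a tool call to move; the robot and the scene stay as the last step left them, time stands still between calls to the robot, and variables do not carry over. Pictures are saved under pics/ and viewed, at most 14 in all, crops included, and the job is handed in when it is done.

Besides the shell and the picture viewer there is one more tool, called after "Call:" in YAML: its name, and indented under it one key for each argument. carry_out: Moves the arm, as the interface text tells. Its arguments: {"type":"object","properties":{"motion":{"type":"array"}},"required":["motion"]}

```bash
ls; mkdir -p pics; python3 - <<'E'
from bench import *
import cv2
s=read_state(); print(s)
for n in("scene","top"):
    g=get_image(n); cv2.imwrite(f"pics/{n}0.png",g["color"]); print(n,g["mtx"],g["k1"],g["position"],g["orientation"])
E
```

```text
pics
{'clock': 0.0, 'joints': array([ 1.56960515e+00,  3.85565498e-01,  6.63227819e-03, -5.21861497e-04,
       -1.19400664e+00, -2.58559872e-01]), 'joint_vel': array([ 3.92323589e-04,  3.90084908e-04, -8.69323263e-05, -2.00890679e-03,
       -9.73459144e-04,  4.72081718e-04]), 'joint_efforts': array([-1.47500683e-03, -3.92289948e+01,  1.88399452e+01,  4.18600515e+00,
       -4.61585078e-03, -4.90221964e-06]), 'position': array([160.38129997, 603.49724057, 244.2152902 ]), 'ee_rot': array([ 9.91564951e-01, -1.29606095e-01, -1.02979311e-04,  1.09402567e-03]), 'contact_force': array([ 0.28712846,  0.13708973, -0.14796051]), 'wrist_torque': array([-0.00311696, -0.0085147 , -0.02254829]), 'grasp_force': 0.0, 'gripper_width': 85.38998797081364}
scene [[574.40375814   0.         317.40104366]
 [  0.         574.40375814 241.86869218]
 [  0.           0.           1.        ]] -0.11039038821834012 [ 921.7229435   825.86823947 1025.06865317] [ 0.19996236  0.9083838  -0.35794608 -0.08202756]
top [[492.9322691    0.         320.59581113]
 [  0.         492.9322691  230.22805204]
 [  0.           0.           1.        ]] -0.09712043256789385 [ 442.63724574  -27.04496956 1162.24180902] [-0.70682682  0.70691058 -0.00248736  0.02582826]
```

View pics/scene0.png

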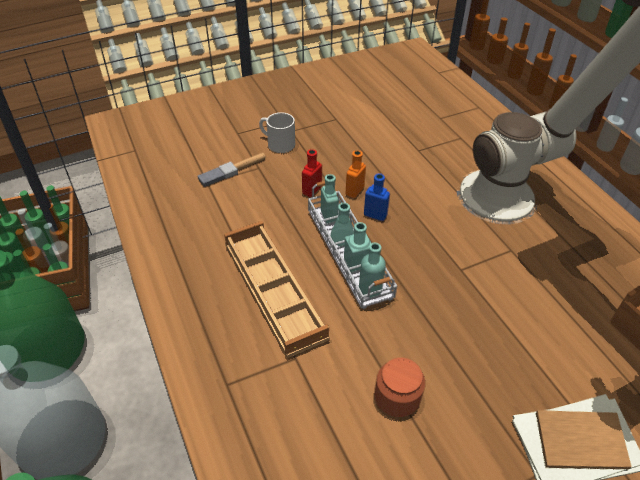

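View pics/top0.png

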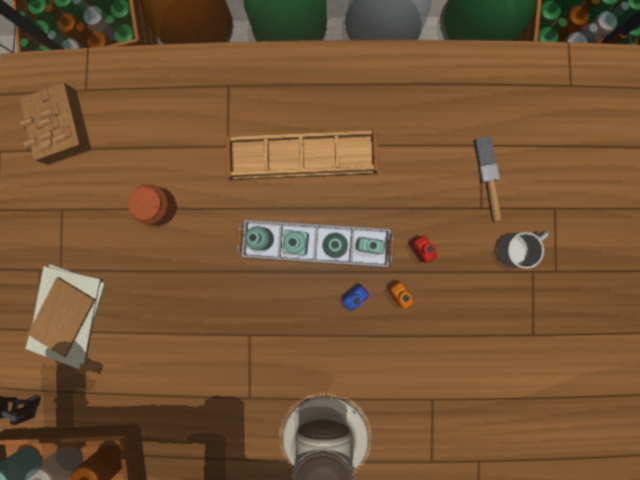

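```bash
cat > h.py <<'E'
from bench import *
import cv2, numpy as np
from scipy.spatial.transform import Rotation as R
def rays(g,px):
    m=g["mtx"]; px=np.atleast_2d(np.float64(px))
    d=(px-m[:2,2])/[m[0,0],m[1,1]]; rd=np.linalg.norm(d,axis=1,keepdims=True); r=rd.copy()
    for _ in range(20): r=rd/(1+g["k1"]*r*r)
    d=d*r/np.maximum(rd,1e-9)
    return R.from_quat(g["orientation"]).apply(np.c_[d,np.ones(len(d))])
def plane(g,px,z):
    d=rays(g,px); p=np.array(g["position"]); return p+d*((z-p[2])/d[:,2])[:,None]
def go(xyz,yaw):
    """tool-frame turn about z and shift to reach TCP xyz, tool x yaw (deg), pointing down"""
    s=read_state(); r=R.from_quat(s["ee_rot"])
    t=R.from_euler("ZX",[yaw,180],degrees=True)
    print("turn",(r.inv()*t).as_rotvec().round(3),"shift",r.inv().apply(np.array(xyz)-s["position"]).round(1))
E
python3 - <<'E'
from h import *
g=get_image("top"); c=g["color"]
cv2.imwrite("pics/topc.png",cv2.resize(c[120:315,222:442],None,fx=3.6,fy=3.0 if 0 else 3.0*1.0,interpolation=cv2.INTER_CUBIC)[:600])
hsv=cv2.cvtColor(c,cv2.COLOR_BGR2HSV)
m=cv2.inRange(hsv,(70,50,20),(95,255,255)); m[:210]=0;m[275:]=0;m[:,:235]=0;m[:,395:]=0
n,l,st,ce=cv2.connectedComponentsWithStats(m)
for i in range(1,n):
    if st[i,4]>20: print(st[i],ce[i].round(1))
s=get_image("scene")["color"]
cv2.imwrite("pics/scenec.png",cv2.resize(s[140:315,290:410],None,fx=3.4,fy=3.4,interpolation=cv2.INTER_CUBIC))
E
```

```text
[246 228  23  21 332] [257.4 237.8]
[283 231  24  23 420] [295.  242.1]
[328 237  16  15 119] [335.  244.4]
[358 238  26  15 256] [370.2 245.2]
```

View pics/topc.png

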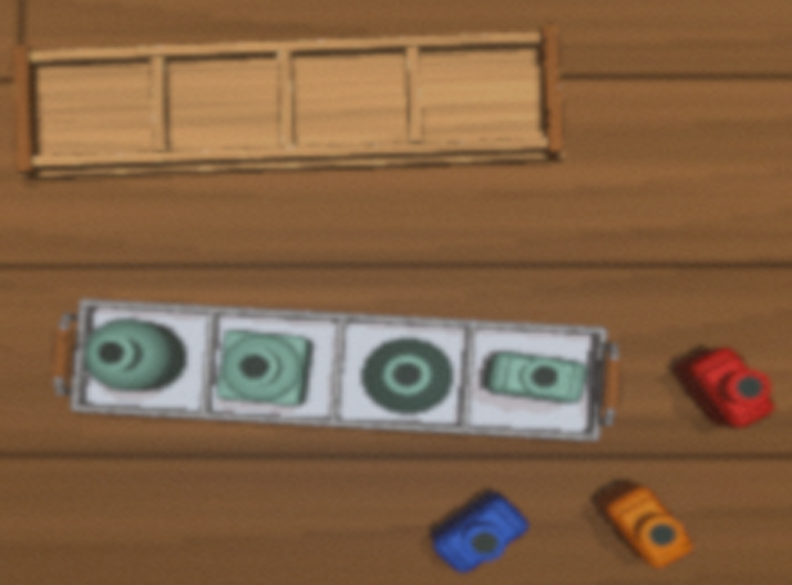

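View pics/scenec.png

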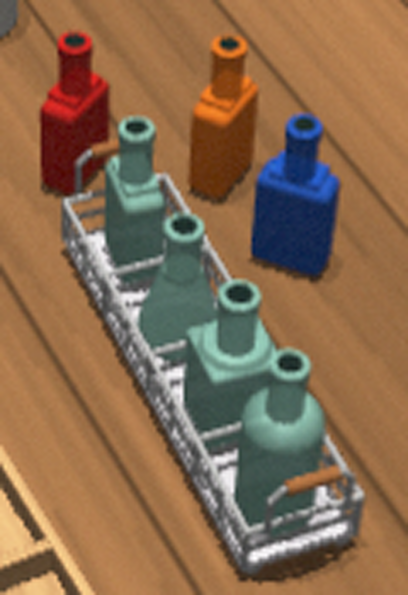

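```bash
python3 - <<'E'
from h import *
T=get_image("top");S=get_image("scene")
N=dict(round=((252.8,237.7),(375.6,246.5),152),square=((292.8,242),(360,226.8),134),cone=((335.1,244.7),(344.1,206.8),116),flask=((373.1,245.3),(330,177.4),142))
for k,(a,b,z) in N.items():
    da,db=rays(T,a)[0],rays(S,b)[0];pa,pb=map(np.array,(T["position"],S["position"]))
    t=np.linalg.lstsq(np.c_[da,-db],pb-pa,rcond=None)[0]; A=pa+t[0]*da;B=pb+t[1]*db
    print(k,plane(T,a,z)[0].round(1),plane(S,b,z)[0].round(1),"tri",((A+B)/2).round(1),np.linalg.norm(A-B).round(1))
f=lambda p:np.array(p)/[3.6,3.0]+[222,120]
c=plane(T,f([(15,47),(18,172),(562,157),(557,28)]),52)[:,:2]; print("stand",c.round(1),c.mean(0).round(1),[np.linalg.norm(c[i]-c[i-1]).round(1) for i in range(4)])
p=plane(T,f([(159,55),(160,150),(284,50),(288,145),(412,45),(415,140)]),45)[:,:2]; print("part",p.round(1),p.reshape(3,2,2).mean(1).round(1))
w=plane(T,f([(80,301),(73,408),(598,438),(605,328)]),51)[:,:2]; print("carrier",w.round(1),w.mean(0).round(1),[np.linalg.norm(w[i]-w[i-1]).round(1) for i in range(4)])
# scene: light-timber mask corners
h=cv2.cvtColor(S["color"],cv2.COLOR_BGR2HSV)
cv2.imwrite("pics/scenes.png",cv2.resize(S["color"][215:365,215:335],None,fx=4,fy=4,interpolation=cv2.INTER_CUBIC))
E
```

```text
round [467.8 146.3 152. ] [468.5 149.8 152. ] tri [467.4 147.2 148.9] 1.1
square [459.3  65.1 134. ] [461.8  70.4 134. ] tri [459.2  65.7 128.6] 0.4
cone [453.8 -23.3 116. ] [455.6 -17.3 116. ] tri [453.3 -22.9 110.4] 1.4
flask [ 452.3 -101.8  142. ] [453.7 -97.  142. ] tri [ 451.8 -101.9  137.6] 1.2
stand [[ 705.4  227.5]
 [ 608.6  224.2]
 [ 618.2 -120.5]
 [ 717.  -118.1]] [662.3  53.2] [np.float64(345.8), np.float64(96.9), np.float64(344.9), np.float64(98.9)]
part [[699.6 135.6]
 [625.9 134.3]
 [702.7  55.3]
 [629.2  52.5]
 [706.  -26.4]
 [632.6 -28.2]] [[662.7 134.9]
 [665.9  53.9]
 [669.3 -27.3]]
carrier [[ 509.9  183.6]
 [ 428.8  187.6]
 [ 406.7 -142.1]
 [ 489.1 -146.8]] [458.6  20.6] [np.float64(331.1), np.float64(81.2), np.float64(330.4), np.float64(82.6)]
```

View pics/scenes.png

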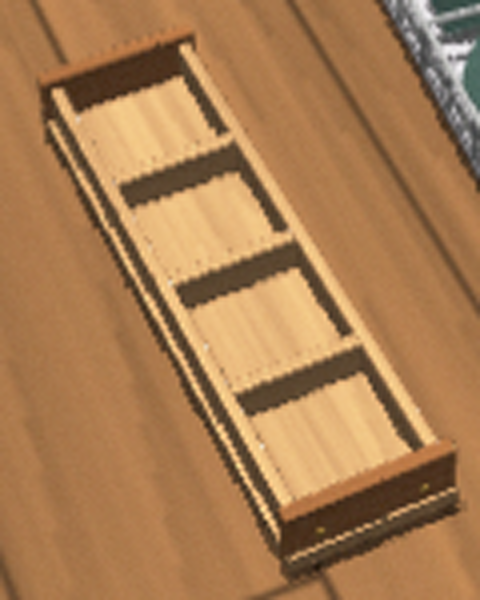

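```bash
python3 - <<'E'
from h import *
S=get_image("scene")
print(plane(S,np.array([(165,283),(290,237),(232,140),(110,182),(355,343),(232,398)])/4+215,45).reshape(3,2,3).mean(1).round(1))
go((468,148,200),-93.6)
E
```

```text
[[668.9  59.6  45. ]
 [671.  -21.7  45. ]
 [665.3 144.1  45. ]]
turn [ 0.    -0.     1.374] shift [414.3 361.6  45.3]
```

Call:
carry_out:
  motion:
    - [0,0,0.18,45,40,4,1]
    - [0,0,0.36,100,88,10,1]
    - [0,0,0.54,155,136,16,1]
    - [0,0,0.72,210,184,22,1]
    - [0,0,0.9,260,228,28,1]

```text
clock: 0.98
position: [333.7, 345.5, 220.7]
ee_rot: [0.835, -0.55, 0.0, -0.0]
contact_force: [0.5, 0.7, 0.2]
gripper_width: 85.7
grasp_force: 0.0
```

```bash
python3 -c "
from h import *
go((468.5,148.5,200),-93.6)"
```

```text
turn [-0.001  0.001  0.469] shift [234.2 -46.1  20.6]
```

Call:
carry_out:
  motion:
    - [0,0,0.12,55,-10,5,1]
    - [0,0,0.25,110,-21,10,1]
    - [0,0,0.37,160,-31,15,1]
    - [0,0,0.47,200,-39,17,1]
    - [0,0,0.47,200,-39,17,1]

```text
clock: 1.6
position: [449.4, 177.4, 203.3]
ee_rot: [-0.684, 0.729, -0.0, -0.0]
contact_force: [0.4, -0.1, -0.2]
gripper_width: 85.5
grasp_force: 0.0
```

Call:
carry_out:
  motion:
    - [0,0,0,0,0,0,1]
    - [0,0,0,0,0,0,1]

```text
clock: 1.85
position: [448.2, 180.2, 203.7]
ee_rot: [-0.687, 0.727, 0.0, 0.0]
contact_force: [0.3, -0.3, 0.4]
gripper_width: 85.3
grasp_force: 0.0
```

```bash
python3 -c "
from h import *
go((468.5,148.5,130),-93.6)
g=get_image('scene')['color'];t=get_image('top')['color']
a=cv2.resize(g[140:290,310:450],None,fx=2.8,fy=2.8);b=cv2.resize(t[150:300,200:340],None,fx=2.8,fy=2.8)
cv2.imwrite('pics/a1.png',np.hstack([a,b]))"
```

```text
turn [-0.     0.     0.006] shift [ 30.5 -22.   73.7]
```

View pics/a1.png

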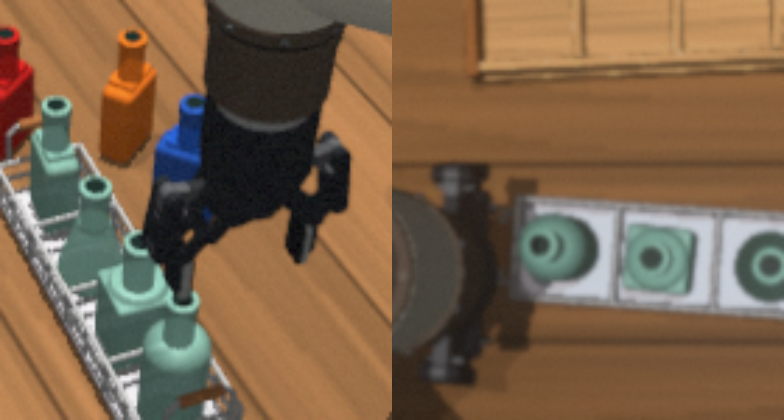

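Call:
carry_out:
  motion:
    - [0,0,0,15,-11,0,1]
    - [0,0,0.006,30.5,-22,2,1]
    - [0,0,0.006,30.5,-22,4,1]
    - [0,0,0.006,30.5,-22,4,1]
    - [0,0,0.006,30.5,-22,4,1]

```text
clock: 2.58
position: [468.5, 148.2, 199.6]
ee_rot: [-0.684, 0.729, -0.0, 0.0]
contact_force: [0.8, 0.0, 0.6]
gripper_width: 85.3
grasp_force: 0.0
```

```bash
python3 -c "
from h import *
go((468.5,148.5,130),-93.6)
g=get_image('scene')['color'];t=get_image('top')['color']
a=cv2.resize(g[140:290,310:450],None,fx=2.8,fy=2.8);b=cv2.resize(t[150:300,200:340],None,fx=2.8,fy=2.8)
cv2.imwrite('pics/a2.png',np.hstack([a,b]))"
```

```text
turn [-0.     0.    -0.001] shift [-0.2  0.  69.6]
```

View pics/a2.png

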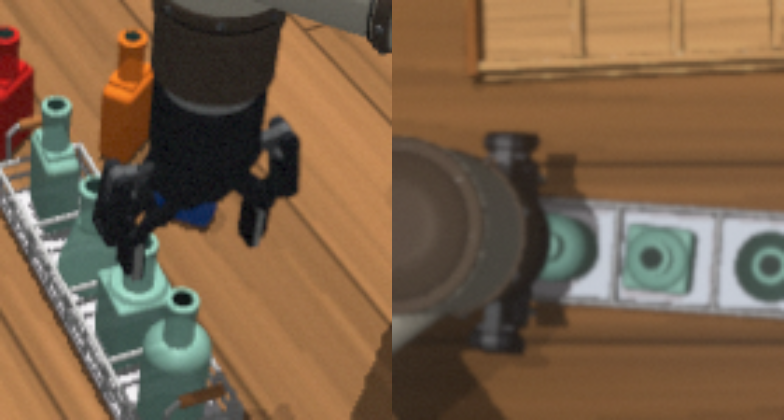

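Call:
carry_out:
  motion:
    - [0,0,0,0,0,15,1]
    - [0,0,0,0,0,30,1]
    - [0,0,0,0,0,45,1]
    - [0,0,0,0,0,60,1]
    - [0,0,0,0,0,69,1]

```text
clock: 3.3
position: [468.5, 147.8, 129.9]
ee_rot: [-0.684, 0.73, 0.0, -0.0]
contact_force: [-0.6, 0.4, 0.8]
gripper_width: 85.2
grasp_force: 0.0
```

Call:
carry_out:
  motion:
    - [0,0,0,0,0,0,0]
    - [0,0,0,0,0,0,-0.2]
    - [0,0,0,0,0,0,-0.6]
    - [0,0,0,0,0,0,-1]
    - [0,0,0,0,0,0,-1]

```text
clock: 3.92
position: [469.3, 147.9, 131.2]
ee_rot: [-0.684, 0.73, -0.0, 0.001]
contact_force: [-0.1, -0.4, 3.7]
gripper_width: 24.4
grasp_force: 58.7
```

Call:
carry_out:
  motion:
    - [0,0,0,0,0,0,-1]
    - [0,0,0,0,0,0,-1]
    - [0,0,0,0,0,0,-1]
    - [0,0,0,0,0,0,-1]

```text
clock: 4.42
position: [469.3, 147.9, 131.2]
ee_rot: [-0.684, 0.73, -0.0, 0.001]
contact_force: [0.6, -0.8, 5.7]
gripper_width: 24.9
grasp_force: 59.0
```

Call:
carry_out:
  motion:
    - [0,0,0,0,0,-8,-1]
    - [0,0,0,0,0,-25,-1]
    - [0,0,0,0,0,-50,-1]
    - [0,0,0,0,0,-80,-1]
    - [0,0,0,0,0,-110,-1]

```text
clock: 5.05
position: [467.5, 147.2, 240.2]
ee_rot: [-0.684, 0.73, 0.001, -0.002]
contact_force: [0.7, -0.6, -2.8]
gripper_width: 24.6
grasp_force: 59.1
```

Call:
carry_out:
  motion:
    - [0,0,0,0,0,0,-1]
    - [0,0,0,0,0,0,-1]

```text
clock: 5.3
position: [467.4, 147.1, 238.8]
ee_rot: [-0.684, 0.73, 0.001, -0.002]
contact_force: [-0.2, 0.3, -2.9]
gripper_width: 24.7
grasp_force: 59.3
```

```bash
python3 -c "
from h import *
go((662,179.4,240),-87.7)
g=get_image('scene')['color'];t=get_image('top')['color']
a=cv2.resize(g[140:320,310:450],None,fx=2.8,fy=2.8);b=cv2.resize(t[120:300,200:340],None,fx=2.8,fy=2.8)
cv2.imwrite('pics/a3.png',np.hstack([a,b]))"
```

```text
turn [ 0.004 -0.001 -0.106] shift [ -45.  -192.1   -2. ]
```

View pics/a3.png

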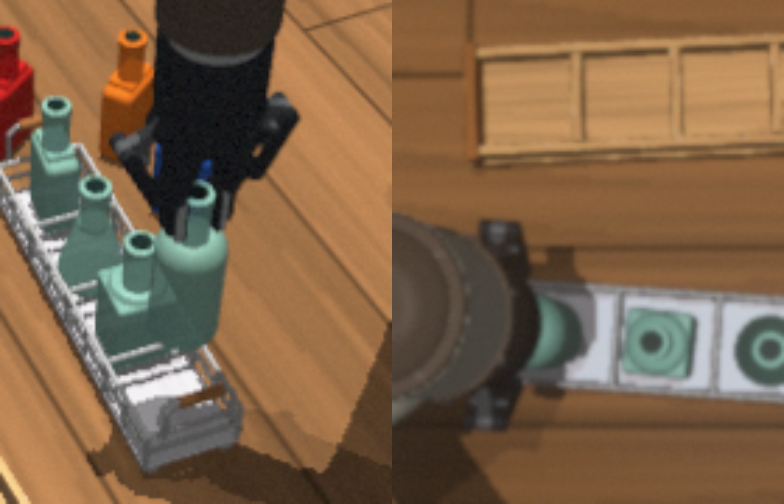

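```bash
python3 -c "
from h import *
S=get_image('scene')
for z in (252,256,260): print(plane(S,(310+202/2.8,140+188/2.8),z).round(1))"
```

```text
[[457.8 140.6 252. ]]
[[460.2 144.2 256. ]]
[[462.6 147.7 260. ]]
```

Call:
carry_out:
  motion:
    - [0,0,-0.01,-3,-15,0,-1]
    - [0,0,-0.03,-13,-55,0,-1]
    - [0,0,-0.06,-24,-105,0,-1]
    - [0,0,-0.09,-36,-155,0,-1]
    - [0.002,0,-0.106,-44,-185,-1,-1]

```text
clock: 6.08
position: [659.2, 179.6, 239.3]
ee_rot: [0.721, -0.692, 0.001, 0.0]
contact_force: [-0.9, -0.7, -2.7]
gripper_width: 24.6
grasp_force: 59.6
```

Call:
carry_out:
  motion:
    - [0,0,0,0,-7,0,-1]
    - [0,0,0,0,-7,0,-1]
    - [0,0,0,0,-7,0,-1]

```text
clock: 6.45
position: [662.6, 179.7, 241.5]
ee_rot: [0.722, -0.692, 0.001, -0.0]
contact_force: [-0.3, -0.5, -2.5]
gripper_width: 24.6
grasp_force: 59.7
```

```bash
python3 -c "
from h import *
go((662,179.4,139),-87.7)"
```

```text
turn [-0.001 -0.     0.001] shift [  0.2   0.8 102.5]
```

Call:
carry_out:
  motion:
    - [0,0,0,0,0,15,-1]
    - [0,0,0,0,0,35,-1]
    - [0,0,0,0,0,55,-1]
    - [0,0,0,0,0,65,-1]
    - [0,0,0,0,0,70,-1]

```text
clock: 7.08
position: [663.0, 179.8, 170.9]
ee_rot: [0.722, -0.692, 0.001, -0.0]
contact_force: [0.7, -0.0, -3.0]
gripper_width: 24.6
grasp_force: 59.8
```

```bash
python3 -c "
from h import *
go((662,179.4,139),-87.7)
g=get_image('scene')['color'];t=get_image('top')['color']
a=cv2.resize(g[200:380,220:400],None,fx=2.2,fy=2.2);b=cv2.resize(t[80:260,180:360],None,fx=2.2,fy=2.2)
cv2.imwrite('pics/a4.png',np.hstack([a,b]))"
```

```text
turn [-0.001 -0.001  0.001] shift [ 0.3  1.  31.9]
```

View pics/a4.png

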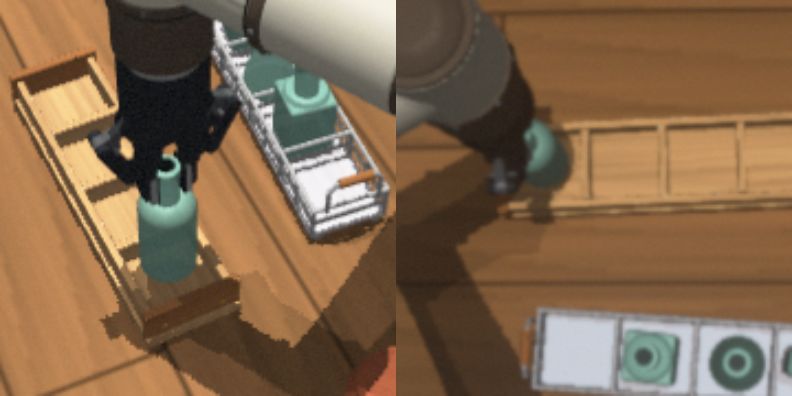

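Call:
carry_out:
  motion:
    - [0,0,0,0,1,7,-1]
    - [0,0,0,0,1,14,-1]
    - [0,0,0,0,1,20,-1]
    - [0,0,0,0,1,24,-1]
    - [0,0,0,0,1,26,-1]

```text
clock: 7.8
position: [662.3, 179.7, 145.1]
ee_rot: [0.721, -0.692, 0.001, -0.0]
contact_force: [-1.3, -1.1, -3.0]
gripper_width: 24.4
grasp_force: 59.8
```

Call:
carry_out:
  motion:
    - [0,0,0,0,0,1,-1]
    - [0,0,0,0,0,2,-1]
    - [0,0,0,0,0,3,-1]
    - [0,0,0,0,0,3,-1]

```text
clock: 8.3
position: [662.4, 179.8, 142.5]
ee_rot: [0.721, -0.692, 0.001, -0.001]
contact_force: [0.1, 0.8, -2.6]
gripper_width: 24.3
grasp_force: 59.8
```

Call:
carry_out:
  motion:
    - [0,0,0,0,0,0.7,-1]
    - [0,0,0,0,0,1.4,-1]
    - [0,0,0,0,0,2,-1]
    - [0,0,0,0,0,2,-1]

```text
clock: 8.8
position: [662.4, 179.8, 140.4]
ee_rot: [0.721, -0.692, 0.001, -0.001]
contact_force: [-0.2, -1.0, -3.4]
gripper_width: 24.3
grasp_force: 59.8
```

Call:
carry_out:
  motion:
    - [0,0,0,0,0,0.7,-1]
    - [0,0,0,0,0,1,-1]
    - [0,0,0,0,0,1,-1]

```text
clock: 9.18
position: [662.4, 179.8, 139.5]
ee_rot: [0.721, -0.692, 0.001, -0.001]
contact_force: [-0.3, -0.1, -2.0]
gripper_width: 24.4
grasp_force: 59.8
```

Call:
carry_out:
  motion:
    - [0,0,0,0,0,0.5,-1]
    - [0,0,0,0,0,1,-1]
    - [0,0,0,0,0,1,-1]

```text
clock: 9.55
position: [662.6, 179.8, 139.3]
ee_rot: [0.722, -0.692, 0.001, -0.001]
contact_force: [-1.7, -0.3, 1.5]
gripper_width: 24.9
grasp_force: 60.1
```

Call:
carry_out:
  motion:
    - [0,0,0,0,0,0,-0.2]
    - [0,0,0,0,0,0,0.1]
    - [0,0,0,0,0,0,0.6]
    - [0,0,0,0,0,0,1]
    - [0,0,0,0,0,0,1]

```text
clock: 10.18
position: [662.5, 179.8, 138.5]
ee_rot: [0.721, -0.692, 0.001, -0.001]
contact_force: [-1.3, 0.3, 0.3]
gripper_width: 85.5
grasp_force: 0.0
```

Call:
carry_out:
  motion:
    - [0,0,0,0,0,-5,1]
    - [0,0,0,0,0,-20,1]
    - [0,0,0,0,0,-40,1]
    - [0,0,0,0,0,-65,1]
    - [0,0,0,0,0,-75,1]

```text
clock: 10.8
position: [663.2, 180.1, 216.7]
ee_rot: [0.722, -0.692, 0.002, -0.003]
contact_force: [0.4, -0.2, 0.0]
gripper_width: 85.5
grasp_force: 0.0
```

```bash
python3 -c "
from h import *
go((460.5,68,190),-93.6)
g=get_image('scene')['color'];t=get_image('top')['color']
a=cv2.resize(g[200:380,220:400],None,fx=2.2,fy=2.2);b=cv2.resize(t[80:260,180:360],None,fx=2.2,fy=2.2)
cv2.imwrite('pics/a5.png',np.hstack([a,b]))"
```

```text
turn [-0.006  0.002  0.104] shift [103.7 207.3  25.2]
```

View pics/a5.png

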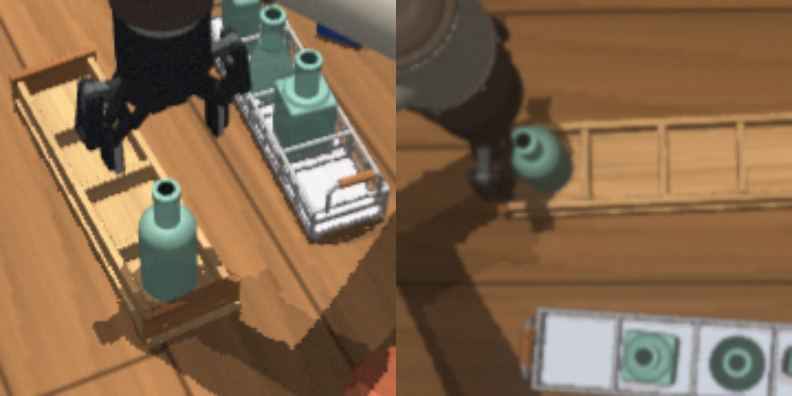

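Call:
carry_out:
  motion:
    - [0,0,0.02,20,42,2,1]
    - [0,0,0.04,45,90,6,1]
    - [0,0,0.06,70,140,12,1]
    - [0,0,0.09,92,185,20,1]
    - [-0.006,0.002,0.104,104,207,25,1]

```text
clock: 11.52
position: [456.5, 65.8, 187.1]
ee_rot: [-0.684, 0.729, 0.001, -0.003]
contact_force: [0.9, 0.9, -0.3]
gripper_width: 85.6
grasp_force: 0.0
```

Call:
carry_out:
  motion:
    - [0,0,0,0,0,0,1]
    - [0,0,0,0,0,0,1]

```text
clock: 11.78
position: [460.5, 67.8, 188.2]
ee_rot: [-0.685, 0.729, 0.0, -0.002]
contact_force: [-0.0, 0.3, 1.0]
gripper_width: 85.1
grasp_force: 0.0
```

```bash
python3 -c "
from h import *
go((460.5,68,112),-93.6)"
```

```text
turn [ 0.003 -0.002  0.   ] shift [-0.4 -0.2 76.2]
```

Call:
carry_out:
  motion:
    - [0.003,-0.002,0,0,0,15,1]
    - [0.003,-0.002,0,0,0,32,1]
    - [0.003,-0.002,0,0,0,50,1]
    - [0.003,-0.002,0,0,0,67,1]
    - [0.003,-0.002,0,0,0,76,1]

```text
clock: 12.4
position: [460.0, 67.6, 111.0]
ee_rot: [-0.685, 0.729, 0.0, -0.001]
contact_force: [-0.9, -0.5, -0.4]
gripper_width: 85.3
grasp_force: 0.0
```

Call:
carry_out:
  motion:
    - [0,0,0,0,0,0,0]
    - [0,0,0,0,0,0,-0.2]
    - [0,0,0,0,0,0,-0.6]
    - [0,0,0,0,0,0,-1]
    - [0,0,0,0,0,0,-1]

```text
clock: 13.02
position: [460.2, 67.5, 112.9]
ee_rot: [-0.685, 0.729, -0.0, 0.001]
contact_force: [1.7, -0.3, 3.0]
gripper_width: 26.5
grasp_force: 58.9
```

Call:
carry_out:
  motion:
    - [0,0,0,0,0,0,-1]
    - [0,0,0,0,0,0,-1]
    - [0,0,0,0,0,0,-1]

```text
clock: 13.4
position: [460.2, 67.5, 112.8]
ee_rot: [-0.685, 0.729, -0.0, 0.0]
contact_force: [0.5, -0.7, 5.9]
gripper_width: 26.7
grasp_force: 58.9
```

Call:
carry_out:
  motion:
    - [0,0,0,0,0,-8,-1]
    - [0,0,0,0,0,-25,-1]
    - [0,0,0,0,0,-50,-1]
    - [0,0,0,0,0,-80,-1]
    - [0,0,0,0,0,-110,-1]

```text
clock: 14.02
position: [458.2, 66.9, 222.1]
ee_rot: [-0.684, 0.729, 0.001, -0.002]
contact_force: [-0.5, 0.7, -2.6]
gripper_width: 26.7
grasp_force: 59.3
```

Call:
carry_out:
  motion:
    - [0,0,0,0,0,0,-1]
    - [0,0,0,0,0,0,-1]

```text
clock: 14.28
position: [458.1, 66.9, 220.6]
ee_rot: [-0.684, 0.729, 0.001, -0.002]
contact_force: [-0.7, -0.2, -4.2]
gripper_width: 26.6
grasp_force: 59.5
```

```bash
python3 -c "
from h import *
go((665.3,97.5,220.8),-87.7)"
```

```text
turn [ 0.004 -0.001 -0.104] shift [ -43.8 -204.8   -1.2]
```

Call:
carry_out:
  motion:
    - [0,0,-0.01,-3,-15,0,-1]
    - [0,0,-0.03,-13,-60,0,-1]
    - [0,0,-0.06,-24,-112,0,-1]
    - [0,0,-0.09,-36,-165,0,-1]
    - [0.004,0,-0.104,-44,-198,-1,-1]

```text
clock: 14.9
position: [662.6, 98.8, 219.7]
ee_rot: [0.722, -0.692, 0.001, 0.0]
contact_force: [0.0, 0.8, -3.2]
gripper_width: 26.5
grasp_force: 59.8
```

Call:
carry_out:
  motion:
    - [0,0,0,0,-7,0,-1]
    - [0,0,0,0,-7,0,-1]
    - [0,0,0,0,-7,0,-1]

```text
clock: 15.28
position: [666.1, 98.8, 222.6]
ee_rot: [0.721, -0.692, 0.001, -0.0]
contact_force: [-0.6, -0.2, -2.4]
gripper_width: 26.5
grasp_force: 59.9
```

```bash
python3 -c "
from h import *
go((665.3,97.5,120.8),-87.7)"
```

```text
turn [-0.002 -0.001  0.001] shift [  1.2   1.  101.8]
```

Call:
carry_out:
  motion:
    - [0,0,0,0,0,15,-1]
    - [0,0,0,1,1,35,-1]
    - [0,0,0,1,1,55,-1]
    - [0,0,0,1,1,65,-1]
    - [0,0,0,1,1,70,-1]

```text
clock: 15.9
position: [665.8, 97.9, 152.3]
ee_rot: [0.722, -0.692, 0.001, -0.001]
contact_force: [-0.1, 0.1, -2.6]
gripper_width: 26.5
grasp_force: 60.0
```

```bash
python3 -c "
from h import *
go((665.3,97.5,120.8),-87.7)
g=get_image('scene')['color'];t=get_image('top')['color']
a=cv2.resize(g[200:380,220:400],None,fx=2.2,fy=2.2);b=cv2.resize(t[80:260,180:360],None,fx=2.2,fy=2.2)
cv2.imwrite('pics/a6.png',np.hstack([a,b]))"
```

```text
turn [-0.002 -0.001  0.001] shift [ 0.4  0.6 31.5]
```

View pics/a6.png

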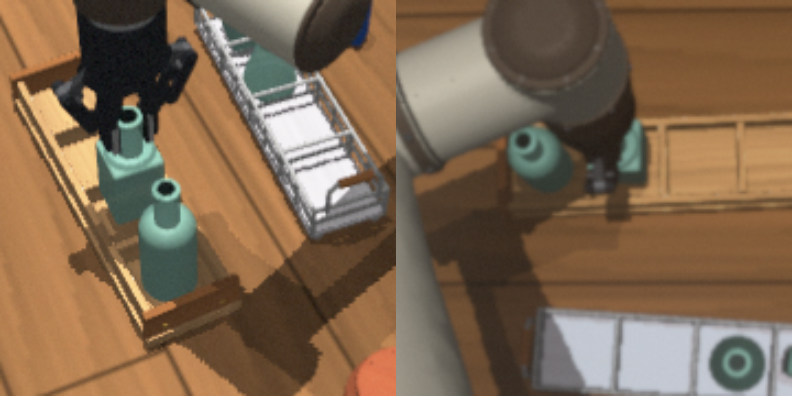

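Call:
carry_out:
  motion:
    - [0,0,0,0,0,8,-1]
    - [0,0,0,0,0,16,-1]
    - [0,0,0,0,0,23,-1]
    - [0,0,0,0,0,27,-1]
    - [0,0,0,0,0,28,-1]

```text
clock: 16.62
position: [666.2, 97.9, 124.5]
ee_rot: [0.721, -0.692, 0.001, -0.001]
contact_force: [0.1, 0.2, -2.8]
gripper_width: 26.4
grasp_force: 60.0
```

Call:
carry_out:
  motion:
    - [0,0,0,0,0,0.7,-1]
    - [0,0,0,0,0,1.4,-1]
    - [0,0,0,0,0,2,-1]
    - [0,0,0,0,0,2,-1]

```text
clock: 17.12
position: [666.3, 97.9, 123.0]
ee_rot: [0.721, -0.692, 0.001, -0.001]
contact_force: [0.5, 0.0, -2.8]
gripper_width: 26.7
grasp_force: 60.0
```

Call:
carry_out:
  motion:
    - [0,0,0,0,0,0.5,-1]
    - [0,0,0,0,0,1,-1]
    - [0,0,0,0,0,1,-1]

```text
clock: 17.5
position: [666.2, 97.9, 121.9]
ee_rot: [0.721, -0.692, 0.001, -0.001]
contact_force: [0.6, -0.2, -2.5]
gripper_width: 26.4
grasp_force: 60.0
```

Call:
carry_out:
  motion:
    - [0,0,0,0,0,0.5,-1]
    - [0,0,0,0,0,1,-1]
    - [0,0,0,0,0,1,-1]

```text
clock: 17.88
position: [666.3, 97.9, 121.1]
ee_rot: [0.721, -0.692, 0.001, -0.001]
contact_force: [0.2, 0.0, -1.7]
gripper_width: 26.7
grasp_force: 60.1
```

Call:
carry_out:
  motion:
    - [0,0,0,0,0,0.4,-1]
    - [0,0,0,0,0,0.4,-1]

```text
clock: 18.12
position: [666.4, 97.9, 121.0]
ee_rot: [0.721, -0.692, 0.001, -0.001]
contact_force: [-0.7, -0.4, 1.0]
gripper_width: 26.7
grasp_force: 60.2
```

Call:
carry_out:
  motion:
    - [0,0,0,0,0,0,-0.2]
    - [0,0,0,0,0,0,0.1]
    - [0,0,0,0,0,0,0.6]
    - [0,0,0,0,0,0,1]
    - [0,0,0,0,0,0,1]

```text
clock: 18.75
position: [666.3, 98.0, 120.6]
ee_rot: [0.721, -0.692, 0.001, -0.001]
contact_force: [-0.8, 0.6, -0.9]
gripper_width: 85.0
grasp_force: 0.0
```

Call:
carry_out:
  motion:
    - [0,0,0,0,0,-5,1]
    - [0,0,0,0,0,-20,1]
    - [0,0,0,0,0,-40,1]
    - [0,0,0,0,0,-65,1]
    - [0,0,0,0,0,-75,1]

```text
clock: 19.38
position: [667.0, 98.2, 198.6]
ee_rot: [0.722, -0.692, 0.002, -0.003]
contact_force: [-0.1, 0.1, -0.5]
gripper_width: 85.7
grasp_force: 0.0
```

```bash
python3 -c "
from h import *
go((454.7,-20.5,190),-93.6)"
```

```text
turn [-0.008  0.001  0.104] shift [109.8 217.1   6.9]
```

Call:
carry_out:
  motion:
    - [0,0,0.02,20,42,0,1]
    - [0,0,0.04,45,92,1,1]
    - [0,0,0.06,72,145,3,1]
    - [0,0,0.09,97,193,6,1]
    - [-0.008,0.001,0.104,110,217,7,1]

```text
clock: 20.0
position: [450.8, -22.1, 188.0]
ee_rot: [-0.684, 0.729, 0.002, -0.002]
contact_force: [0.6, -0.6, 0.5]
gripper_width: 85.3
grasp_force: 0.0
```

Call:
carry_out:
  motion:
    - [0,0,0,0,0,0,1]
    - [0,0,0,0,0,0,1]

```text
clock: 20.25
position: [454.7, -20.5, 188.4]
ee_rot: [-0.685, 0.729, 0.001, -0.001]
contact_force: [0.5, 0.2, 0.4]
gripper_width: 85.7
grasp_force: 0.0
```

```bash
python3 -c "
from h import *
go((454.7,-20.5,96),-93.6)"
```

```text
turn [ 0.003 -0.001  0.   ] shift [-0.1 -0.3 92.4]
```

Call:
carry_out:
  motion:
    - [0.003,-0.001,0,0,0,18,1]
    - [0.003,-0.001,0,0,0,38,1]
    - [0.003,-0.001,0,0,0,60,1]
    - [0.003,-0.001,0,0,0,80,1]
    - [0.003,-0.001,0,0,0,91,1]

```text
clock: 20.88
position: [454.0, -20.5, 95.7]
ee_rot: [-0.685, 0.729, 0.001, -0.001]
contact_force: [0.4, 0.7, 0.5]
gripper_width: 85.5
grasp_force: 0.0
```

Call:
carry_out:
  motion:
    - [0,0,0,0,0,0,0]
    - [0,0,0,0,0,0,-0.2]
    - [0,0,0,0,0,0,-0.6]
    - [0,0,0,0,0,0,-1]
    - [0,0,0,0,0,0,-1]

```text
clock: 21.5
position: [454.0, -20.8, 97.7]
ee_rot: [-0.685, 0.729, 0.0, 0.0]
contact_force: [-0.3, 0.5, 3.4]
gripper_width: 26.7
grasp_force: 58.8
```

Call:
carry_out:
  motion:
    - [0,0,0,0,0,0,-1]
    - [0,0,0,0,0,0,-1]
    - [0,0,0,0,0,0,-1]

```text
clock: 21.88
position: [453.9, -20.8, 97.6]
ee_rot: [-0.685, 0.729, 0.0, -0.0]
contact_force: [0.2, -0.2, 5.7]
gripper_width: 26.7
grasp_force: 58.9
```

Call:
carry_out:
  motion:
    - [0,0,0,0,0,-8,-1]
    - [0,0,0,0,0,-25,-1]
    - [0,0,0,0,0,-50,-1]
    - [0,0,0,0,0,-80,-1]
    - [0,0,0,0,0,-110,-1]

```text
clock: 22.5
position: [452.6, -21.1, 207.4]
ee_rot: [-0.684, 0.729, 0.001, -0.001]
contact_force: [0.8, 0.1, -1.2]
gripper_width: 26.4
grasp_force: 59.1
```

Call:
carry_out:
  motion:
    - [0,0,0,0,0,0,-1]
    - [0,0,0,0,0,0,-1]

```text
clock: 22.75
position: [452.4, -21.0, 205.8]
ee_rot: [-0.684, 0.729, 0.001, -0.002]
contact_force: [0.3, 0.2, -1.6]
gripper_width: 26.5
grasp_force: 59.3
```

```bash
python3 -c "
from h import *
go((668.7,15.5,205.7),-87.7)"
```

```text
turn [ 0.004 -0.    -0.104] shift [ -50.2 -213.5   -0.8]
```

Call:
carry_out:
  motion:
    - [0,0,-0.01,-3,-15,0,-1]
    - [0,0,-0.03,-14,-60,0,-1]
    - [0,0,-0.06,-27,-115,0,-1]
    - [0,0,-0.09,-40,-170,0,-1]
    - [0.004,0,-0.104,-49,-207,-1,-1]

```text
clock: 23.38
position: [665.9, 15.3, 204.7]
ee_rot: [0.722, -0.692, 0.0, 0.001]
contact_force: [-0.4, -0.2, -1.8]
gripper_width: 26.3
grasp_force: 59.3
```

Call:
carry_out:
  motion:
    - [0,0,0,0,-6,0,-1]
    - [0,0,0,0,-6,0,-1]
    - [0,0,0,0,-6,0,-1]

```text
clock: 23.75
position: [668.4, 15.0, 207.2]
ee_rot: [0.721, -0.692, 0.001, -0.0]
contact_force: [-0.2, -0.2, -1.1]
gripper_width: 26.8
grasp_force: 59.4
```

```bash
python3 -c "
from h import *
go((668.7,15.5,105.7),-87.7)"
```

```text
turn [-0.001 -0.001  0.001] shift [ -0.6  -0.2 101.5]
```

Call:
carry_out:
  motion:
    - [0,0,0,0,0,15,-1]
    - [0,0,0,0,0,35,-1]
    - [0,0,0,0,0,55,-1]
    - [0,0,0,0,0,65,-1]
    - [0,0,0,0,0,70,-1]

```text
clock: 24.38
position: [668.9, 15.1, 137.0]
ee_rot: [0.721, -0.692, 0.001, -0.0]
contact_force: [0.1, -0.3, -1.8]
gripper_width: 27.1
grasp_force: 59.5
```

```bash
python3 -c "
from h import *
go((668.7,15.5,105.7),-87.7)
g=get_image('scene')['color'];t=get_image('top')['color']
a=cv2.resize(g[200:380,220:400],None,fx=2.2,fy=2.2);b=cv2.resize(t[80:260,220:400],None,fx=2.2,fy=2.2)
cv2.imwrite('pics/a7.png',np.hstack([a,b]))"
```

```text
turn [-0.001 -0.001  0.001] shift [-0.5  0.3 31.3]
```

View pics/a7.png

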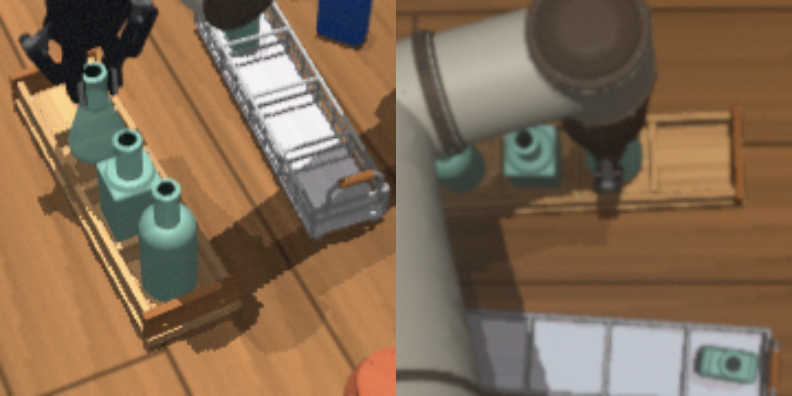

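Round and square stand in their places; the cone bottle hangs over the third cell (top view about (317,152)). I lower it.

Call:
carry_out:
  motion:
    - [0,0,0,0,0,8,-1]
    - [0,0,0,0,0,16,-1]
    - [0,0,0,0,0,23,-1]
    - [0,0,0,0,0,27,-1]
    - [0,0,0,0,0,28,-1]

```text
clock: 25.1
position: [669.3, 15.1, 109.1]
ee_rot: [0.721, -0.692, 0.001, -0.0]
contact_force: [0.0, -0.5, -0.6]
gripper_width: 26.5
grasp_force: 59.5
```

Call:
carry_out:
  motion:
    - [0,0,0,0,0,0.7,-1]
    - [0,0,0,0,0,1.4,-1]
    - [0,0,0,0,0,2,-1]
    - [0,0,0,0,0,2,-1]

```text
clock: 25.6
position: [669.4, 15.2, 107.6]
ee_rot: [0.721, -0.692, 0.001, -0.001]
contact_force: [-0.8, -0.7, -2.0]
gripper_width: 26.9
grasp_force: 59.5
```

Call:
carry_out:
  motion:
    - [0,0,0,0,0,0.5,-1]
    - [0,0,0,0,0,1,-1]
    - [0,0,0,0,0,1,-1]

```text
clock: 25.98
position: [669.4, 15.2, 106.5]
ee_rot: [0.721, -0.692, 0.001, -0.001]
contact_force: [0.0, 0.4, -1.8]
gripper_width: 26.5
grasp_force: 59.5
```

Call:
carry_out:
  motion:
    - [0,0,0,0,0,0.4,-1]
    - [0,0,0,0,0,0.8,-1]
    - [0,0,0,0,0,0.8,-1]

```text
clock: 26.35
position: [669.4, 15.2, 105.9]
ee_rot: [0.721, -0.692, 0.001, -0.001]
contact_force: [-0.3, 0.2, -0.5]
gripper_width: 26.7
grasp_force: 59.7
```

Call:
carry_out:
  motion:
    - [0,0,0,0,0,0.4,-1]
    - [0,0,0,0,0,0.4,-1]

```text
clock: 26.6
position: [669.5, 15.1, 105.8]
ee_rot: [0.722, -0.692, 0.001, -0.001]
contact_force: [-1.0, -0.1, 2.0]
gripper_width: 26.0
grasp_force: 59.9
```

Call:
carry_out:
  motion:
    - [0,0,0,0,0,0,-0.2]
    - [0,0,0,0,0,0,0.1]
    - [0,0,0,0,0,0,0.6]
    - [0,0,0,0,0,0,1]
    - [0,0,0,0,0,0,1]

```text
clock: 27.22
position: [669.4, 15.2, 105.3]
ee_rot: [0.721, -0.692, 0.001, -0.001]
contact_force: [0.1, 0.7, -1.0]
gripper_width: 85.5
grasp_force: 0.0
```

Call:
carry_out:
  motion:
    - [0,0,0,0,0,-5,1]
    - [0,0,0,0,0,-20,1]
    - [0,0,0,0,0,-45,1]
    - [0,0,0,0,0,-75,1]
    - [0,0,0,0,0,-95,1]

```text
clock: 27.85
position: [669.9, 15.2, 203.6]
ee_rot: [0.722, -0.692, 0.002, -0.002]
contact_force: [0.4, 0.5, 1.0]
gripper_width: 85.5
grasp_force: 0.0
```

```bash
python3 -c "
from h import *
go((453,-99.5,200),-93.6)"
```

```text
turn [-0.006  0.     0.104] shift [105.7 221.5   2.3]
```

Call:
carry_out:
  motion:
    - [0,0,0.02,20,42,0,1]
    - [0,0,0.04,44,92,0,1]
    - [0,0,0.06,70,146,1,1]
    - [0,0,0.09,94,196,2,1]
    - [-0.006,0,0.104,106,221,2,1]

```text
clock: 28.48
position: [450.3, -100.8, 199.3]
ee_rot: [-0.684, 0.73, 0.001, -0.001]
contact_force: [0.7, -0.2, 0.9]
gripper_width: 85.1
grasp_force: 0.0
```

Call:
carry_out:
  motion:
    - [0,0,0,0,0,0,1]
    - [0,0,0,0,0,0,1]

```text
clock: 28.72
position: [453.9, -99.6, 199.0]
ee_rot: [-0.685, 0.729, 0.0, -0.001]
contact_force: [0.3, 0.4, 0.4]
gripper_width: 85.3
grasp_force: 0.0
```

```bash
python3 -c "
from h import *
go((453,-99.5,121),-93.6)"
```

```text
turn [ 0.001 -0.     0.   ] shift [-0.1  0.9 78. ]
```

Call:
carry_out:
  motion:
    - [0.001,0,0,0,0.5,15,1]
    - [0.001,0,0,0,0.5,32,1]
    - [0.001,0,0,0,0.5,52,1]
    - [0.001,0,0,0,0.5,68,1]
    - [0.001,0,0,0,0.5,77,1]

```text
clock: 29.35
position: [452.8, -99.3, 120.1]
ee_rot: [-0.685, 0.729, 0.001, -0.002]
contact_force: [-0.4, -0.2, -0.3]
gripper_width: 85.9
grasp_force: 0.0
```

Call:
carry_out:
  motion:
    - [0,0,0,0,0,0,0]
    - [0,0,0,0,0,0,-0.2]
    - [0,0,0,0,0,0,-0.6]
    - [0,0,0,0,0,0,-1]
    - [0,0,0,0,0,0,-1]

```text
clock: 29.98
position: [452.8, -99.8, 121.7]
ee_rot: [-0.685, 0.729, 0.0, -0.0]
contact_force: [1.4, 0.3, 2.1]
gripper_width: 24.7
grasp_force: 58.9
```

Call:
carry_out:
  motion:
    - [0,0,0,0,0,0,-1]
    - [0,0,0,0,0,0,-1]
    - [0,0,0,0,0,0,-1]

```text
clock: 30.35
position: [452.9, -99.8, 121.7]
ee_rot: [-0.685, 0.729, 0.0, -0.0]
contact_force: [1.1, -0.1, 5.6]
gripper_width: 24.4
grasp_force: 59.2
```

Call:
carry_out:
  motion:
    - [0,0,0,0,0,-8,-1]
    - [0,0,0,0,0,-25,-1]
    - [0,0,0,0,0,-50,-1]
    - [0,0,0,0,0,-80,-1]
    - [0,0,0,0,0,-110,-1]

```text
clock: 30.98
position: [450.6, -99.7, 230.8]
ee_rot: [-0.684, 0.729, 0.002, -0.002]
contact_force: [-0.1, -0.9, -2.4]
gripper_width: 24.4
grasp_force: 59.0
```

Call:
carry_out:
  motion:
    - [0,0,0,0,0,0,-1]
    - [0,0,0,0,0,0,-1]

```text
clock: 31.22
position: [450.7, -99.6, 229.3]
ee_rot: [-0.684, 0.729, 0.002, -0.002]
contact_force: [0.3, -0.7, -2.2]
gripper_width: 24.5
grasp_force: 59.2
```

```bash
python3 -c "
from h import *
go((672,-66.4,229.8),-87.7)"
```

```text
turn [ 0.007  0.    -0.104] shift [ -47.2 -218.7   -1.9]
```

Call:
carry_out:
  motion:
    - [0,0,-0.01,-3,-15,0,-1]
    - [0,0,-0.03,-13,-60,0,-1]
    - [0.003,0,-0.06,-25,-116,0,-1]
    - [0.005,0,-0.09,-38,-174,0,-1]
    - [0.007,0,-0.104,-46,-212,-1,-1]

```text
clock: 31.85
position: [669.4, -66.5, 228.2]
ee_rot: [0.722, -0.692, 0.001, -0.0]
contact_force: [-0.2, -0.1, -2.6]
gripper_width: 24.8
grasp_force: 59.3
```

Call:
carry_out:
  motion:
    - [0,0,0,0,-6,0,-1]
    - [0,0,0,0,-6,0,-1]
    - [0,0,0,0,-6,0,-1]

```text
clock: 32.22
position: [671.9, -67.1, 231.0]
ee_rot: [0.721, -0.693, 0.001, -0.001]
contact_force: [0.2, 0.9, -2.1]
gripper_width: 24.8
grasp_force: 59.6
```

```bash
python3 -c "
from h import *
go((672,-66.4,129.8),-87.7)"
```

```text
turn [-0.003 -0.001  0.001] shift [ -0.8   0.2 101.2]
```

Call:
carry_out:
  motion:
    - [0,0,0,0,0,15,-1]
    - [0,0,0,0,0,35,-1]
    - [0,0,0,0,0,55,-1]
    - [0,0,0,0,0,65,-1]
    - [0,0,0,0,0,70,-1]

```text
clock: 32.85
position: [672.6, -67.1, 160.8]
ee_rot: [0.721, -0.692, 0.001, -0.001]
contact_force: [0.1, -1.4, -1.8]
gripper_width: 24.5
grasp_force: 59.7
```

```bash
python3 -c "
from h import *
go((672,-66.4,129.8),-87.7)
g=get_image('scene')['color'];t=get_image('top')['color']
a=cv2.resize(g[180:360,210:390],None,fx=2.2,fy=2.2);b=cv2.resize(t[80:260,220:400],None,fx=2.2,fy=2.2)
cv2.imwrite('pics/a8.png',np.hstack([a,b]))"
```

```text
turn [-0.003 -0.001  0.001] shift [-0.7  0.7 31. ]
```

View pics/a8.png

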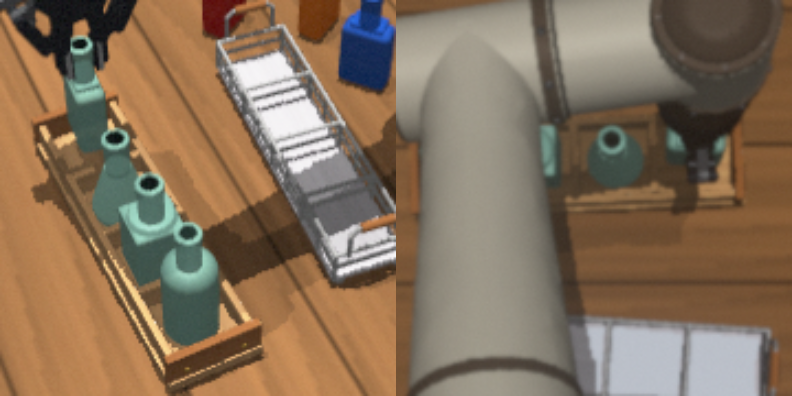

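The flask is over the fourth cell (top crop x 665–725, cell 650–737). I lower it.

Call:
carry_out:
  motion:
    - [0,0,0,0,0,8,-1]
    - [0,0,0,0,0,16,-1]
    - [0,0,0,0,0,23,-1]
    - [0,0,0,0,0,27,-1]
    - [0,0,0,0,0,28,-1]

```text
clock: 33.58
position: [673.0, -67.0, 132.9]
ee_rot: [0.721, -0.692, 0.001, -0.001]
contact_force: [0.7, 0.5, -2.6]
gripper_width: 24.7
grasp_force: 59.7
```

Call:
carry_out:
  motion:
    - [0,0,0,0,0,0.7,-1]
    - [0,0,0,0,0,1.4,-1]
    - [0,0,0,0,0,2,-1]
    - [0,0,0,0,0,2,-1]

```text
clock: 34.08
position: [673.1, -67.0, 131.4]
ee_rot: [0.721, -0.692, 0.002, -0.001]
contact_force: [-0.9, -0.0, -2.1]
gripper_width: 24.2
grasp_force: 59.7
```

Call:
carry_out:
  motion:
    - [0,0,0,0,0,0.5,-1]
    - [0,0,0,0,0,0.8,-1]
    - [0,0,0,0,0,0.8,-1]

```text
clock: 34.45
position: [673.1, -67.0, 130.5]
ee_rot: [0.721, -0.692, 0.002, -0.001]
contact_force: [0.2, 0.3, -1.8]
gripper_width: 24.2
grasp_force: 59.7
```

Call:
carry_out:
  motion:
    - [0,0,0,0,0,0.4,-1]
    - [0,0,0,0,0,0.8,-1]
    - [0,0,0,0,0,0.8,-1]

```text
clock: 34.83
position: [673.2, -67.0, 129.9]
ee_rot: [0.721, -0.692, 0.002, -0.001]
contact_force: [-0.5, -0.4, -0.4]
gripper_width: 24.8
grasp_force: 59.8
```

Call:
carry_out:
  motion:
    - [0,0,0,0,0,0.3,-1]
    - [0,0,0,0,0,0.3,-1]

```text
clock: 35.08
position: [673.2, -67.0, 129.8]
ee_rot: [0.721, -0.692, 0.002, -0.001]
contact_force: [-1.6, 0.0, 0.8]
gripper_width: 24.3
grasp_force: 59.9
```

Contact; release, rise and clear away toward the robot.

Call:
carry_out:
  motion:
    - [0,0,0,0,0,0,-0.2]
    - [0,0,0,0,0,0,0.1]
    - [0,0,0,0,0,0,0.6]
    - [0,0,0,0,0,0,1]
    - [0,0,0,0,0,0,1]

```text
clock: 35.7
position: [673.2, -67.0, 129.4]
ee_rot: [0.721, -0.692, 0.002, -0.001]
contact_force: [-0.5, -0.1, -0.6]
gripper_width: 85.0
grasp_force: 0.0
```

Call:
carry_out:
  motion:
    - [0,0,0,0,0,-5,1]
    - [0,0,0,0,0,-20,1]
    - [0,0,0,0,0,-45,1]
    - [0,0,0,0,0,-80,1]
    - [0,0,0,0,0,-120,1]

```text
clock: 36.33
position: [672.5, -67.0, 251.5]
ee_rot: [0.721, -0.692, 0.002, -0.001]
contact_force: [1.1, 0.0, -0.0]
gripper_width: 85.5
grasp_force: 0.0
```

Call:
carry_out:
  motion:
    - [0,0,0,0,40,0,1]
    - [0,0,0,0,80,0,1]
    - [0,0,0,0,130,0,1]
    - [0,0,0,0,180,0,1]
    - [0,0,0,0,200,0,1]

```text
clock: 36.95
position: [470.5, -75.4, 250.3]
ee_rot: [0.722, -0.692, 0.002, -0.002]
contact_force: [-0.5, -0.1, -0.3]
gripper_width: 85.5
grasp_force: 0.0
```

```bash
python3 -c "
from h import *
g=get_image('scene')['color'];t=get_image('top')['color']
a=cv2.resize(g[140:400,200:400],None,fx=1.9,fy=1.9);b=cv2.resize(t[80:340,220:420],None,fx=1.9,fy=1.9)
cv2.imwrite('pics/a9.png',np.hstack([a,b]))"
```

```text
(no output)
```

View pics/a9.png

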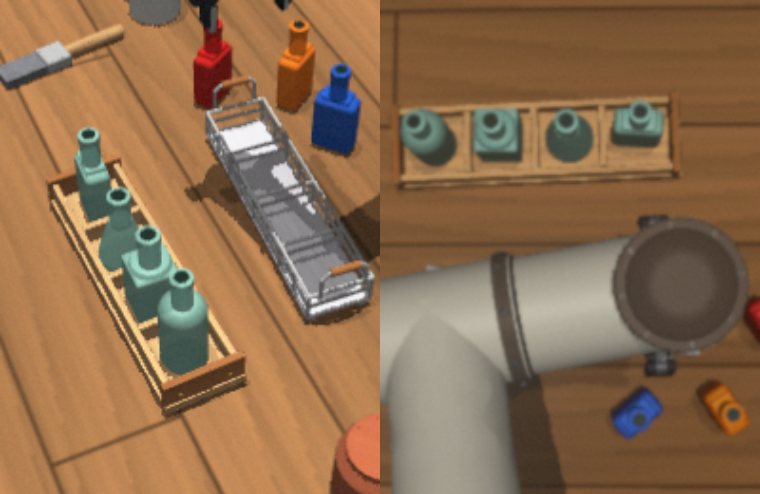

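All four bottles stand in the stand in order (top crop x 425, 495, 570, 640), and the bystanders have not moved.

```bash
python3 -c "
from bench import *
print(job_done())"
```

```text
the job is handed in; nothing more can be done
None
```

I moved the four bottles one at a time into the display stand, in the carrier's order from left to right (round, square, cone, flask). All four were standing upright in the last pictures, nothing else was touched, and I handed the job in at about 37 s on the robot's clock.

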